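Fit the white stage plate under the inspection microscope

TASK

Fit the white stage plate to the inspection microscope: first take the orange sample dish off the microscope's base and set it down in the steel tray, keeping it level all the way. Then lay the white plate flat on the base in front of the round seat and slide it in under the lens, over the raised bezel, until it drops into the seat and lies flush; do not lower it into the seat from above. Do not bump the lens or its ring light, and leave the black plate, the green dish, the bottle and the slide mailer where they are.

Things in the scene. Friction and masses are not known exactly. Their poses are not given: they have to be found in the camera images.
- scope: (all sizes in mm) fixed video inspection microscope; origin on its optical axis at bench level; x runs level from the open front of the base to the column behind, y left seen from the front, z up; the front faces roughly towards the robot. Grey base slab 180 wide (y), 22 thick, from x = -165 to +160. Steel column 28 in diameter, 340 high, at x = +125. Two clip screws, 12 in diameter, stand 10 above the base at x = +26, y = +-52
- seat (a point): centre of the black floor of the round seat, 19 above the bench, on the optical axis, axes as the microscope's. Seat 64 in diameter in a steel bezel ring: flat crown from radius 32 to 36, 25 above the bench, 3 above the base's top and 6 above the seat floor, then bevelled down to the base's top at radius 41, so a pushed plate rides up it. Plate fully home: its centre 3 above this point
- lens_head: fixed lens head above the seat; origin and axes as scope. Ring light 72 in diameter, underside 96 above the bench, 20 high; above it the lens tube, 48 in diameter, to 250 above the bench, then a blue camera block 46 x 46, to 300. A focus arm joins tube and column behind, from 165 above the bench up. 
- tray: shallow stainless steel tray, fixed, 240 (x) by 150 (y), rim 3 thick and 9 above the bench, floor 3 above the bench; origin under its centre at bench level. It stands to the left or the right of the microscope.
- mat: blue mat, fixed, 250 (x) by 120 (y) by 4 thick, on the other side of the microscope; origin under its centre at bench level. The white and the black plate lie on it along its x, 110 or more apart between centres.
- white_plate_mid (a point): centre (half-way up) of the white stage plate, a loose flat disc 60 in diameter, 6 thick, about 40 g; z is its axis. Starts flat on the blue mat.
- black_plate_mid (a point): centre of the black stage plate, same size as the white one, lying on the blue mat; to be left alone.
- sample_dish_mid (a point): centre (half-way up) of the orange sample dish: a closed dish with an orange lid, 52 in diameter, 14 high, about 30 g, axis z. Starts standing on the front part of the microscope's base (top 22 above the bench), 105 to 132 in front of the optical axis.
- other_dish_mid (a point): centre of the green-lidded dish, same size as the orange one, standing in the steel tray somewhere near the middle of its width, up to 60 either way along the tray's x; to be left alone.
- bottle: small amber bottle, 34 in diameter, 62 high, standing in front of the microscope, origin at the centre of its foot; to be left alone.
- mailer: blue and white slide mailer box, 84 x 30 x 18 high, lying in front of the microscope, origin under its centre; to be left alone.
Things that resemble listed ones, but are neither listed nor needed, are in the scene too. Of the things that look like the part that bears white_plate_mid, the smaller one is meant. Of the things that look like the part that bears sample_dish_mid, the larger one is meant.

How it is judged (in metres and radians):
On the way, in this order (a step that is already met when the one before it is completed fails the run):
1. the orange dish stands in the steel tray, let go (x of sample_dish_mid in the frame of tray between -0.1 and 0.1 m and y of sample_dish_mid in the frame of tray between -0.055 and 0.055 m and z of sample_dish_mid in the frame of tray between 0.005 and 0.0145 m and angle between sample_dish_mid's own z axis and vertical below 0.12 rad and contact force between sample_dish and the fingers below 0.1 N and linear speed of sample_dish below 0.03 m/s), for 0.2 s.
2. the white plate is down on the base outside the seat, no more than slightly tilted (horizontal distance between white_plate_mid and seat between 0.03 and 0.15 m and z of white_plate_mid in the frame of seat between 0.003 and 0.0125 m and angle between white_plate_mid's own z axis and vertical below 0.25 rad), for 0.1 s.
At the end, for the whole second after the job is handed in: The white plate lies in the seat: centre within 4.5 mm of the seat's, resting on the seat floor (height within about 2 mm), level with the bezel within 2.5 degrees, and at rest; the orange dish stands upright in the steel tray, let go and at rest (horizontal distance between white_plate_mid and seat below 0.0045 m and z of white_plate_mid in the frame of seat between 0.0008 and 0.0045 m and angle between the z axis of white_plate_mid and the z axis of seat, either way round below 0.045 rad and linear speed of each of white_plate, sample_dish below 0.02 m/s and angular speed of each of white_plate, sample_dish below 0.3 rad/s and x of sample_dish_mid in the frame of tray between -0.1 and 0.1 m and y of sample_dish_mid in the frame of tray between -0.055 and 0.055 m and z of sample_dish_mid in the frame of tray between 0.005 and 0.0145 m and angle between sample_dish_mid's own z axis and vertical below 0.12 rad and contact force between sample_dish and the fingers below 0.1 N); the robot touches nothing.
It fails at once if the lens head or ring light is bumped (over 2 N) (contact force between lens_head and anything else above 2 N).
It fails at once if the white plate is held or dropped over the seat more than about 6 mm clear of the bezel (horizontal distance between white_plate_mid and seat below 0.022 m and z of white_plate_mid in the frame of seat above 0.015 m).
It fails at once if the orange dish is tipped more than 25 degrees (angle between sample_dish_mid's own z axis and vertical above 0.44 rad).
It fails at once if the black plate or the green dish is moved more than 15 mm (distance of any of black_plate_mid, other_dish_mid from where it was at the start of the episode above 0.015 m).
It fails at once if the bottle or the mailer is moved more than 20 mm, or the bottle tipped (distance of any of bottle, mailer from where it was at the start of the episode above 0.02 m or angle between bottle's own z axis and vertical above 0.4 rad).
It also fails if it takes over 72 s, if anything falls off the work surface, if the arm or the gripper's body presses on something with over 40 N, if the wrist force passes 120 N, or if a joint passes its speed limit or range.

ROBOT

A 7-joint arm with a two-finger parallel gripper is mounted at the origin on the work surface. World frame = base frame: x ahead of the robot, y to its left, z up, the work surface at z = 0. Lengths are in m, angles in degrees, forces in N, time in s.
With the tool pointing down it reaches from about 0.425 to 0.875 m from the base axis. Payload 4.7 kg.
Tool frame: the origin (TCP) lies between the finger pads; the fingertips stand 19 mm ahead of it and the grasp point (between the pads) is the TCP; x points along the fingers, z is the direction in which the jaws open and shut, and the axes are right-handed (so a half turn about x gives the same grasp; the last joint's range is limited). The gripper opens to 87 mm and grips with 3 to 60 N. Pads are 19 mm wide; open, the fingers measure 117 mm over their backs; the gripper's body (75 mm by 190 mm) begins 51 mm behind the grasp point.
Start: joints at [64.693, 18.392, -4.016, 83.108, 1.295, 78.541, -3.26], TCP at [0.286, -0.584, 0.242] pointing down, gripper open.
Joint ranges: [-163.93, 163.93], [-17.29, 119.83], [-79.2, 71.16], [3.27, 140.29], [-89.18, 269.18], [5.43, 117.66], [-154.24, 154.24]. Speed limits (degrees/s): [147.25, 147.25, 180, 180, 180, 180, 180].

INTERFACE

Orientations are given as [roll, pitch, yaw] about the fixed x, y, z axes, in that order (R = Rz(yaw) Ry(pitch) Rx(roll)).
In Python, from cell import monitor, read_camera, camera_model, env, regions_of gives the robot as it stands. The module is installed in compiled form; this text tells all that it offers.
- The arm moves only by the tool step_arm, never from a script. Its argument "deltas" is a list of rows, each a list of 5 numbers: the gripper's target within -1 to 1 (fully open at 1, half-way at 0, shut at -1), then the shift along the tool's x, y, z in m, then the turn about the tool's x in degrees. A call has 1 to 12 rows; each row is the pose to reach, as a shift and turn from the pose commanded when the call began, along the tool's axes at that moment; what a row does not reach only later rows make up. A row lasts 1/8 s, in which the tool goes at most 62.5 mm and 10.7 degrees, less where a joint would pass 70% of its speed; a pose out of reach is approached as far as the arm can. A call with a gripper value outside its range is refused whole. The fingers move at their own pace and stop on an object; "newtons" is the grip in N (left out, the last holds). Time passes only in rows, so rows that repeat a pose let the fingers close. It gives the time, the measured TCP pose, the force and the opening at its end, in the units of the state.
- monitor.get_obs(): the state, without advancing time (a new reading comes with each control period).
- read_camera(name): name is "scene" or "side" or "wrist"; returns (picture, depth): 400x640x3 uint8, red, green, blue; 400x640 float32, m along the optical axis (not along the pixel's ray), 0 where there is no reading.
- camera_model(name): a dict with "fx", "fy", "cx", "cy" (pixels), "xyz" and "attitude" of the camera in the world. Camera axes: x right, y down, z forward; pixel columns grow to the right and rows downward; lengths in m; the calibration is good to about 2 mm. A picture is of the moment at which its call begins: read the wrist's pose just before it. camera_model takes no time and is no camera call; for the wrist camera it gives the pose at the moment of the call.
- env.sign_off(): hands the job in, once; it reports no verdict.
Trained networks look in the newest picture that a camera, given by its name, has taken for a name from the list of things; names that differ only in an ending like _2 or _b are one class to them, and where a whole thing is asked for, a point or a joint stands for the part that bears it (a point fixed in the world has none). Each returns a list of dicts, best first, with "p" (0 to 1); they miss things now and then, are a little off and sometimes report something else, mostly with a low value. They report only what shows in the picture. A call takes as long as a camera call. They do not tell look-alikes from the thing itself.
- regions_of(camera, thing): "pixels" (400x640 bool, what is visible of it) and "pixel" ([column, row] in pixels, amid what is visible of it).
The state is a dict: "time_s": time; "qpos": joint angles; "joint_velocities": joint speeds; "effort": joint torques, N m; "tool_pos": TCP position; "tool_rot": TCP orientation; "force": force on the tool from outside, world axes, zero at the start; "wrist_torque": the same for the moment, N m; "grip_width": finger opening in m.
Only numpy, scipy, OpenCV 4.12 (cv2) and the standard library are available. Lean on these libraries where they do the work, as an engineer would, in place of code of your own. Each camera call takes 0.05 s, during which the arm holds its last target. There are 200 camera calls.

## Working session

There is one attempt and no reset: what is moved stays moved. The work goes in short steps, Python scripts to look and compute and a tool call to move; the robot and the scene stay as the last step left them, time stands still between calls to the robot, and variables do not carry over. Pictures are saved under pics/ and viewed, about 8 in all and at most 12, crops included, and the job is handed in when it is done.

Besides the shell and the picture viewer there is one more tool, called after "Emit:" as name([rows], argument=value, ...), one row to a line, values as JSON. step_arm: Moves the arm, as the interface text tells. Its arguments: {"type":"object","properties":{"deltas":{"type":"array"},"newtons":{"type":"number"}},"required":["deltas"]}

```bash
mkdir -p pics; cat > h.py <<'E'
import numpy as np, cv2
from scipy.spatial.transform import Rotation as R
from cell import monitor, read_camera, camera_model, env, regions_of
def rot(a): return R.from_euler('xyz',a,degrees=True).as_matrix()
def cloud(name):
    m=camera_model(name); p,d=read_camera(name)
    a=np.array(m['attitude'],float); A=a if a.shape==(3,3) else rot(a)
    v,u=np.mgrid[0:400,0:640]
    c=np.stack([(u-m['cx'])/m['fx']*d,(v-m['cy'])/m['fy']*d,d],-1)
    return p,d,c@A.T+np.array(m['xyz'])
def save(f,p): cv2.imwrite('pics/'+f,p[...,::-1])
E
python3 - <<'E'
from h import *
print(monitor.get_obs()); 
for n in('scene','side','wrist'): print(n,camera_model(n))
p,d,W=cloud('scene'); save('scene.png',p); np.savez('scene.npz',p=p,W=W,d=d)
for t in('white_plate_mid','black_plate_mid','sample_dish_mid','other_dish_mid','scope','tray','mat','bottle','mailer'):
    for r in regions_of('scene',t):
        q=W[r['pixels']&(d>0)]; print(t,round(r['p'],2),np.round(r['pixel']),r['pixels'].sum(),np.round(np.median(q,0),3),np.round(np.percentile(q,2,0),3),np.round(np.percentile(q,98,0),3))
p,d,W=cloud('side'); save('side.png',p); np.savez('side.npz',p=p,W=W,d=d)
E
```

```text
{'time_s': 0.0, 'qpos': array([64.69248528, 18.44104199, -4.01689966, 83.17487653,  1.29675818,
       78.54016004, -3.25751912]), 'joint_velocities': array([ 0.02441784,  0.04228182,  0.00906071,  0.04975245,  0.02365235,
       -0.02418537, -0.0008345 ]), 'effort': array([ 3.82304770e-04, -4.91292250e+01, -4.04002592e-01, -3.12534928e+01,
       -6.42914884e-02,  4.38415934e-02,  1.69747864e-04]), 'tool_pos': array([ 0.28585063, -0.58319899,  0.24043943]), 'tool_rot': array([-176.39292149,   89.88904812,  119.72847262]), 'force': array([ 0.69771373, -0.49201173, -0.65947043]), 'wrist_torque': array([-0.05984281, -0.03321015, -0.00396201]), 'grip_width': 0.08690390919945788}
scene {'fx': 406.0439667813868, 'fy': 406.0439667813868, 'cx': 318.1633830435877, 'cy': 197.28531718998968, 'xyz': array([ 1.05821149, -0.51878365,  0.97025825]), 'attitude': array([-139.24729412,    0.59835959,   43.07456618])}
side {'fx': 410.2535001050447, 'fy': 410.2535001050447, 'cx': 325.8367560068693, 'cy': 204.97933691730057, 'xyz': array([0.50154992, 0.694811  , 0.76123533]), 'attitude': array([-138.098
[... 720 characters left out ...]
0.005  0.025] [0.573 0.042 0.039]
other_dish_mid 0.51 [211. 265.] 288 [ 0.446 -0.3    0.016] [ 0.421 -0.323  0.006] [ 0.469 -0.275  0.02 ]
scope 0.76 [350. 244.] 8560 [ 0.711 -0.046  0.024] [ 0.507 -0.12   0.008] [0.819 0.047 0.326]
scope 0.4 [349. 224.] 2845 [ 0.693 -0.04   0.21 ] [ 0.639 -0.09   0.104] [ 0.806 -0.     0.3  ]
scope 0.29 [301. 186.] 159 [0.428 0.079 0.035] [ 0.394  0.069 -0.   ] [0.438 0.098 0.062]
tray 0.55 [219. 273.] 4119 [ 0.472 -0.305  0.003] [ 0.339 -0.373 -0.001] [ 0.575 -0.226  0.009]
mat 0.97 [356. 160.] 1558 [0.451 0.292 0.003] [ 0.325  0.234 -0.002] [0.57  0.364 0.009]
mailer 0.71 [270. 199.] 319 [ 0.39  -0.042  0.016] [ 0.346 -0.065 -0.002] [ 0.428 -0.014  0.021]
```

View pics/scene.png

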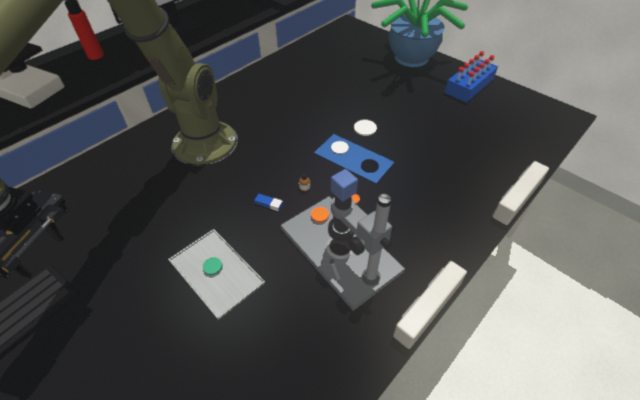

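View pics/side.png

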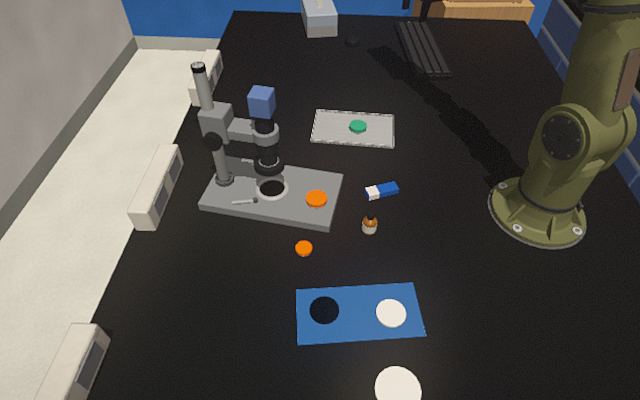

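The scene and side views show the following candidates:
- **White discs:** scene (340,147), on the mat and smaller, and (365,127), on the bench and larger. I choose the one on the mat.
- **Orange dishes:** scene (319,214), on the base and larger, and (356,198), on the bench and smaller. I choose the one on the base.

Next I'll measure the scope pose and the real gripper shape, because clearance to the ring light is the crux.

```bash
python3 - <<'E'
from h import *
o=monitor.get_obs(); T=rot(o['tool_rot']); print('tool axes\n',T.round(3))
m=camera_model('wrist'); print('cam in tool',((m['xyz']-o['tool_pos'])@T).round(3))
S=np.load('scene.npz'); D=np.load('side.npz')
for nm,Z in(('scene',S),('side',D)):
    q=(Z['W'][Z['d']>0]-o['tool_pos'])@T
    for a in np.arange(-.16,.03,.02):
        k=q[(q[:,0]>a)&(q[:,0]<a+.02)&(abs(q[:,1])<.14)&(abs(q[:,2])<.14)]
        if len(k)>5: print(nm,'toolx %.2f'%a,len(k),'y',np.percentile(k[:,1],[1,99]).round(3),'z',np.percentile(k[:,2],[1,99]).round(3))
def circ(W,mask,lab):
    q=W[mask]; zt=np.percentile(q[:,2],90); q=q[abs(q[:,2]-zt)<.004]
    (c,r)=cv2.minEnclosingCircle(q[:,:2].astype(np.float32)); print(lab,np.round(c,4),round(r,4),'ztop',zt.round(4))
for nm,Z in(('scene',S),('side',D)):
    W,p,d=Z['W'],Z['p'].astype(int),Z['d']>0
    m=d&(abs(W[...,2]-.022)<.0035)&(W[...,0]>.45)&(W[...,0]<.9)&(abs(W[...,1]+.04)<.2)
    m=cv2.morphologyEx(m.astype(np.uint8),cv2.MORPH_OPEN,np.ones((3,3)))>0
    n,l,s,_=cv2.connectedComponentsWithStats(m.astype(np.uint8)); b=1+np.argmax(s[1:,4]); q=W[l==b]
    print(nm,'slab',cv2.minAreaRect(q[:,:2].astype(np.float32)),cv2.boxPoints(cv2.minAreaRect(q[:,:2].astype(np.float32))).round(3).tolist(),np.median(q[:,2]))
    org=d&(p[...,0]>180)&(p[...,1]<140)&(p[...,2]<80)&(W[...,0]<.8)&(W[...,2]<.06)
    wh=d&(p.min(-1)>170)&(W[...,0]<.6)&(W[...,1]>.22)&(W[...,2]<.03)
    gr=d&(p[...,1]-p[...,0]>50)&(W[...,1]<-.2)&(W[...,2]<.06)
    for lab,mk in(('orange',org),('white',wh),('green',gr)):
        n,l,s,_=cv2.connectedComponentsWithStats(mk.astype(np.uint8))
        for i in range(1,n):
            if s[i,4]>25: circ(W,l==i,nm+' '+lab+str(s[i,4]))
    tr=d&(W[...,1]<-.2)&(W[...,2]>.0015)&(W[...,2]<.012)&(p.min(-1)>90)&(W[...,0]>.3)&(W[...,0]<.65)&(W[...,1]>-.45)
    print('tray',cv2.minAreaRect(W[tr][:,:2].astype(np.float32)))
    # ring light
    q=W[d&(W[...,2]>.098)&(W[...,2]<.114)&(W[...,0]>.55)&(W[...,0]<.78)&(abs(W[...,1]+.04)<.1)]
    print('ring pts',len(q),np.percentile(q,[1,99],axis=0).round(3))
save('sidecrop.png',cv2.resize(D['p'][140:260,180:420],None,fx=3.2,fy=3.2,interpolation=cv2.INTER_CUBIC))
E
```

```text
tool axes
 [[ 0.     0.898  0.44 ]
 [-0.     0.44  -0.898]
 [-1.    -0.     0.   ]]
cam in tool [-0.143  0.08  -0.   ]
scene toolx -0.16 526 y [-0.008  0.04 ] z [-0.05   0.017]
scene toolx -0.14 141 y [0.008 0.037] z [-0.049  0.017]
scene toolx -0.12 394 y [-0.005  0.03 ] z [-0.049  0.017]
scene toolx -0.10 1068 y [-0.029  0.039] z [-0.094  0.074]
scene toolx -0.08 804 y [-0.026  0.041] z [-0.087  0.086]
scene toolx -0.06 144 y [-0.011  0.04 ] z [-0.086  0.086]
scene toolx -0.04 95 y [-0.01   0.014] z [-0.058  0.056]
scene toolx -0.02 114 y [-0.008  0.014] z [-0.055  0.055]
scene toolx -0.00 109 y [-0.009  0.014] z [-0.052  0.052]
scene toolx 0.02 6 y [-0.004  0.012] z [-0.049  0.051]
side toolx -0.06 41 y [-0.02   0.036] z [-0.09  -0.077]
side toolx -0.04 49 y [-0.013  0.011] z [-0.06  -0.045]
side toolx -0.02 72 y [-0.011  0.011] z [-0.057  0.05 ]
side toolx -0.00 92 y [-0.013  0.011] z [-0.054  0.054]
scene slab ((0.6586839556694031, -0.018071196973323822), (0.18090525269508362, 0.3261975347995758), 80.98184967041016) [[0.4830000102519989, -0.0820000022649765], [0.8059999942779541
[... 593 characters left out ...]
19265055656433105), (0.18485791981220245, 0.32606229186058044), 80.22340393066406) [[0.48100000619888306, -0.08299999684095383], [0.8019999861717224, -0.1379999965429306], [0.8330000042915344, 0.04399999976158142], [0.5120000243186951, 0.10000000149011612]] 0.021898046833416895
side orange274 [0.545  0.0199] 0.0266 ztop 0.0376
side orange193 [0.5658 0.1504] 0.0191 ztop 0.0115
side white657 [0.3785 0.2997] 0.03 ztop 0.0113
side white1288 [0.3755 0.4466] 0.0407 ztop 0.0095
side green168 [ 0.4411 -0.2964] 0.026 ztop 0.0189
tray ((0.4530336260795593, -0.29995137453079224), (0.15968038141727448, 0.24250417947769165), 86.55555725097656)
ring pts 243 [[ 0.624 -0.043  0.098]
 [ 0.779  0.018  0.114]]
```

View pics/sidecrop.png

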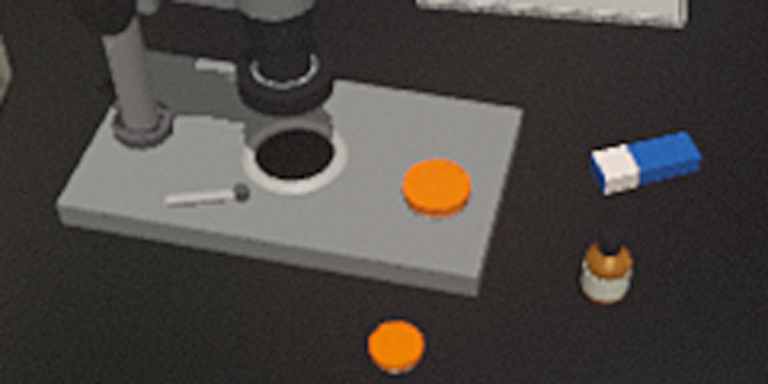

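Side crop: seat ring at crop (295,160), orange dish on the base at (437,185), smaller decoy at (396,345). The gripper body is 75 mm across tool y, so it can't follow the plate under the ring light. It stops about 36 mm short. I plan to finish the push with the larger (82 mm) spare white disc held as a pusher. First comes the dish, with tool y pointing away from the scope so the wrist camera stays clear.

```bash
cat >> h.py <<'E'
SEAT=np.array([0.6602,-0.0191]); SY=-9.4
def S2W(x,y):
    a=np.radians(SY); return SEAT+np.array([x*np.cos(a)-y*np.sin(a),x*np.sin(a)+y*np.cos(a)])
def W2S(p):
    a=np.radians(SY); d=np.asarray(p)[...,:2]-SEAT; return np.stack([d[...,0]*np.cos(a)+d[...,1]*np.sin(a),-d[...,0]*np.sin(a)+d[...,1]*np.cos(a)],-1)
def go(xyz,yaw=None,show=True):
    o=monitor.get_obs(); T=rot(o['tool_rot']); s=T.T@(np.array(xyz)-o['tool_pos'])
    cy=np.degrees(np.arctan2(T[1,1],T[0,1])); t=0 if yaw is None else (cy-yaw+180)%360-180
    print('to',np.round(xyz,4),'shift',s.round(4),'turn',round(t,2),'| ydir',round(cy,2),'t',o['time_s'])
E
python3 - <<'E'
from h import *
print(S2W(-.118,.0194))
go([.45,-.2,.2],180+SY)
E
```

```text
[0.54695301 0.01931196]
to [ 0.45 -0.2   0.2 ] shift [ 0.0416  0.316  -0.2724] turn -144.49 | ydir 26.11 t 0.55
```

Emit:
step_arm([
  [1,0.04,0.316,-0.272,-144.5],
  [1,0.04,0.316,-0.272,-144.5],
  [1,0.04,0.316,-0.272,-144.5],
  [1,0.04,0.316,-0.272,-144.5],
  [1,0.04,0.316,-0.272,-144.5],
  [1,0.04,0.316,-0.272,-144.5],
  [1,0.04,0.316,-0.272,-144.5],
  [1,0.04,0.316,-0.272,-144.5],
  [1,0.04,0.316,-0.272,-144.5],
  [1,0.04,0.316,-0.272,-144.5],
  [1,0.04,0.316,-0.272,-144.5],
  [1,0.04,0.316,-0.272,-144.5],
])

```text
time_s: 2.05
tool_pos: [0.4502, -0.2003, 0.2018]
tool_rot: [-117.4, 90.0, -52.0]
force: [-0.1, 0.6, 0.7]
grip_width: 0.0872
```

```bash
python3 - <<'E'
from h import *
o=monitor.get_obs(); print(o['tool_pos'],o['qpos'].round(1))
go([.545,.0195,.12],180+SY)
E
```

```text
[ 0.4501565  -0.20032176  0.20175186] [ 47.8   1.8 -27.2 107.2   0.9  71.2  85.7]
to [0.545  0.0195 0.12  ] shift [0.0817 0.0053 0.2394] turn -15.21 | ydir 155.39 t 2.05
```

Emit:
step_arm([
  [1,0.0,0.001,0.06,-10.5],
  [1,0.02,0.002,0.12,-15.2],
  [1,0.04,0.004,0.18,-15.2],
  [1,0.08,0.005,0.239,-15.2],
  [1,0.08,0.005,0.239,-15.2],
  [1,0.08,0.005,0.239,-15.2],
])

```text
time_s: 2.8
tool_pos: [0.5462, 0.0185, 0.1212]
tool_rot: [104.6, 89.9, -175.1]
force: [0.9, -0.9, -0.0]
grip_width: 0.0867
```

```bash
python3 - <<'E'
from h import *
p,d,W=cloud('wrist'); save('w1.png',p); np.savez('w1.npz',p=p,W=W,d=d)
p=p.astype(int);m=(d>0)&(p[...,0]>150)&(p[...,1]<150)&(p[...,2]<90)&(W[...,2]>.025)&(W[...,2]<.045)
q=W[m]; print(m.sum(),cv2.minEnclosingCircle(q[q[:,2]>.032][:,:2].astype(np.float32)),np.percentile(q[:,2],90))
o=monitor.get_obs(); print(o['tool_pos'])
E
```

```text
2806 ((0.49757856130599976, 0.059068962931632996), 0.0847056582570076) 0.04126722358017006
[0.54655084 0.01715469 0.12186867]
```

View pics/w1.png

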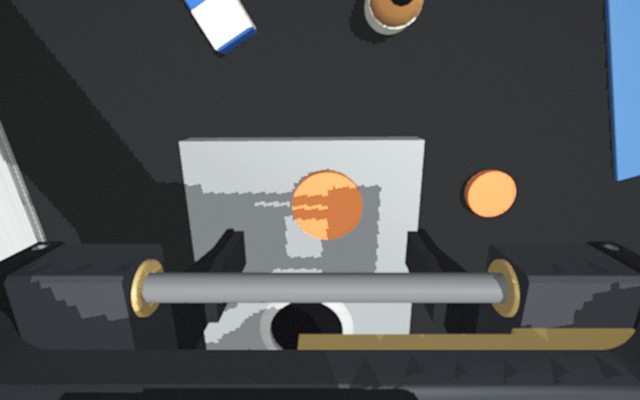

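The wrist view shows the orange dish at (328,205), centred between the fingers at about columns 235 and 415. The decoy dish is off the base at (490,193), and the seat is at (305,325).

```bash
python3 - <<'E'
from h import *
Z=np.load('w1.npz'); p,W,d=Z['p'].astype(int),Z['W'],Z['d']
m=(p[...,0]-p[...,2]>60); m[:,430:]=0; m[:165]=0; m[245:]=0; m[:,:280]=0
q=W[m&(d>0)]; q=q[abs(q[:,2]-np.median(q[:,2]))<.003]
print(np.median(q[:,2]),cv2.minEnclosingCircle(q[:,:2].astype(np.float32)))
# front edge / bezel
k=(d>0)&(abs(W[...,2]-.022)<.005)&(p.min(-1)>60); q=W[k]
s=W2S(q); print('slab scope-frame x min',np.percentile(s[:,0],.5),'y',np.percentile(s[s[:,0]<-.12][:,1],[1,99]))
go([*S2W(-.118,.0194),.043],180+SY)
E
```

```text
0.035825370289027506 ((0.5459777116775513, 0.02019006945192814), 0.0261530801653862)
slab scope-frame x min -0.25656618867606357 y [-0.0863036   0.09005322]
to [0.547  0.0193 0.043 ] shift [ 0.0789 -0.      0.0023] turn -0.43 | ydir 170.17 t 2.85
```

Dish at (0.546, 0.020), so I'm going down onto it and closing gently.

Emit:
step_arm([
  [1,0.05,0.001,0.002,-0.4],
  [1,0.07,0.001,0.002,-0.4],
  [1,0.078,0.001,0.002,-0.4],
  [0.2,0.078,0.001,0.002,-0.4],
  [0.0,0.078,0.001,0.002,-0.4],
  [0.0,0.078,0.001,0.002,-0.4],
  [0.0,0.078,0.001,0.002,-0.4],
  [0.0,0.078,0.001,0.002,-0.4],
], newtons=10)

```text
time_s: 3.85
tool_pos: [0.5461, 0.0206, 0.0439]
tool_rot: [-105.8, 90.0, -25.2]
force: [-0.1, 0.2, 2.1]
grip_width: 0.0516
```

```bash
python3 - <<'E'
from h import *
o=monitor.get_obs(); print(o['tool_pos'],o['force'],o['grip_width'])
go([.527,-.3035,.075]); go([.527,-.3035,.026])
E
```

```text
[0.54608301 0.02057696 0.04394758] [-0.05954219  0.24466673  2.07521003] 0.05163101175068111
to [ 0.527  -0.3035  0.075 ] shift [-0.031  -0.0339 -0.3229] turn 0 | ydir 170.63 t 3.85
to [ 0.527  -0.3035  0.026 ] shift [ 0.018  -0.0339 -0.3229] turn 0 | ydir 170.63 t 3.85
```

Emit:
step_arm([
  [-0.1,-0.03,0,0,0],
  [-0.1,-0.045,-0.004,-0.03,0],
  [-0.1,-0.045,-0.01,-0.08,0],
  [-0.1,-0.045,-0.016,-0.13,0],
  [-0.1,-0.045,-0.021,-0.18,0],
  [-0.1,-0.045,-0.027,-0.23,0],
  [-0.1,-0.045,-0.032,-0.28,0],
  [-0.1,-0.045,-0.034,-0.31,0],
  [-0.1,-0.045,-0.034,-0.323,0],
  [-0.1,-0.02,-0.034,-0.323,0],
  [-0.1,0.005,-0.034,-0.323,0],
  [-0.1,0.012,-0.034,-0.323,0],
], newtons=15)

```text
time_s: 5.35
tool_pos: [0.526, -0.3015, 0.0299]
tool_rot: [56.3, 89.8, 137.1]
force: [0.3, 0.1, -0.0]
grip_width: 0.0516
```

```bash
python3 - <<'E'
from h import *
o=monitor.get_obs(); print(o['tool_pos'],o['force'],o['grip_width']); go([.527,-.3035,.026])
E
```

```text
[ 0.52597332 -0.30151205  0.02988549] [ 0.25943286  0.09824335 -0.00881212] 0.05155584197375631
to [ 0.527  -0.3035  0.026 ] shift [ 0.0039 -0.0013 -0.0018] turn 0 | ydir 170.74 t 5.35
```

Emit:
step_arm([
  [-0.1,0.003,0,0,0],
  [-0.1,0.0045,0,0,0],
  [-0.1,0.0045,0,0,0],
  [0.4,0.0045,0,0,0],
  [0.8,0.0045,0,0,0],
  [0.8,0.0045,0,0,0],
  [0.8,0.0,0,0,0],
  [0.8,-0.05,0,0,0],
  [0.8,-0.1,0,0,0],
  [1,-0.1,0,0,0],
])

```text
time_s: 6.6
tool_pos: [0.5299, -0.3049, 0.1369]
tool_rot: [-114.0, 89.5, -33.4]
force: [0.5, -0.3, 0.4]
grip_width: 0.0823
```

```bash
python3 - <<'E'
from h import *
p,d,W=cloud('scene')
for t in('sample_dish_mid','other_dish_mid'):
    for r in regions_of('scene',t):
        q=W[r['pixels']&(d>0)]; print(t,round(r['p'],2),np.round(r['pixel']),np.round(np.percentile(q,5,0),3),np.round(np.percentile(q,95,0),3))
go([.382,.2992,.11],180+SY); go([.5,-.02,.2],180+SY)
E
```

```text
sample_dish_mid 0.61 [228. 284.] [ 0.508 -0.326  0.008] [ 0.552 -0.281  0.02 ]
other_dish_mid 0.64 [212. 266.] [ 0.42  -0.334  0.008] [ 0.554 -0.278  0.202]
to [0.382  0.2992 0.11  ] shift [0.0213 0.2403 0.5712] turn 0.03 | ydir 170.63 t 6.75
to [ 0.5  -0.02  0.2 ] shift [-0.069   0.072   0.2755] turn 0.03 | ydir 170.63 t 6.75
```

Emit:
step_arm([
  [1,0.0,0.024,0.057,0],
  [1,0.0,0.048,0.114,0],
  [1,0.0,0.072,0.171,0],
  [1,0.0,0.096,0.228,0],
  [1,0.0,0.12,0.285,0],
  [1,0.0,0.144,0.342,0],
  [1,0.0,0.168,0.4,0],
  [1,0.0,0.192,0.457,0],
  [1,0.01,0.216,0.514,0],
  [1,0.02,0.24,0.571,0],
  [1,0.02,0.24,0.571,0],
  [1,0.02,0.24,0.571,0],
])

```text
time_s: 8.25
tool_pos: [0.3821, 0.298, 0.1103]
tool_rot: [122.5, 89.8, -156.8]
force: [-0.2, -0.7, 0.3]
grip_width: 0.0872
```

```bash
python3 - <<'E'
from h import *
o=monitor.get_obs(); print(o['tool_pos'])
p,d,W=cloud('wrist'); save('w2.png',p); p=p.astype(int)
m=(d>0)&(p.min(-1)>120)&(W[...,2]<.03)&(W[...,2]>.004)&(W[...,1]>.2)
n,l,s,_=cv2.connectedComponentsWithStats(m.astype(np.uint8))
for i in range(1,n):
    if s[i,4]>300:
        q=W[l==i]; c,r=cv2.minEnclosingCircle(q[:,:2].astype(np.float32)); print(s[i],np.round(c,4),round(r,4),np.median(q[:,2]).round(4))
go([.381,.2993,.026],180+SY)
E
```

```text
[0.38206263 0.29802698 0.11028035]
[ 464  106  111  107 9093] [0.3755 0.4483] 0.0416 0.0081
[ 290  158   77   74 4436] [0.38   0.3005] 0.0311 0.0097
to [0.381  0.2993 0.026 ] shift [0.0846 0.002  0.0018] turn -0.04 | ydir 170.56 t 8.3
```

View pics/w2.png

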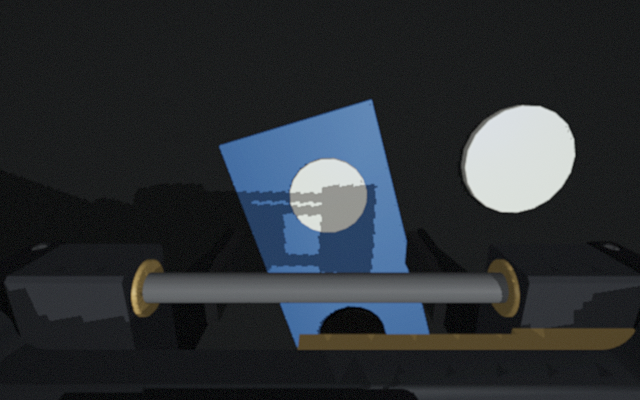

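The smaller white plate is at (328,195), between the fingers. The larger decoy disc is at (519,158), and the black plate's edge shows at (352,320). Grasping the white plate.

Emit:
step_arm([
  [1,0.05,0.002,0.002,0],
  [1,0.075,0.002,0.002,0],
  [1,0.0845,0.002,0.002,0],
  [0.3,0.0845,0.002,0.002,0],
  [0.1,0.0845,0.002,0.002,0],
  [0.1,0.0845,0.002,0.002,0],
  [0.1,0.0845,0.002,0.002,0],
  [0.1,0.0845,0.002,0.002,0],
], newtons=15)

```text
time_s: 9.3
tool_pos: [0.3819, 0.3013, 0.0277]
tool_rot: [-77.8, 89.9, 2.9]
force: [0.2, -0.9, 5.3]
grip_width: 0.0585
```

```bash
python3 - <<'E'
from h import *
o=monitor.get_obs(); print(o['tool_pos'],o['force'],o['grip_width'])
go([*S2W(-.09,0),.12],180+SY); go([*S2W(-.09,0),.045],180+SY)
E
```

```text
[0.3819002  0.30131242 0.02769717] [ 0.23020364 -0.91924107  5.27625622] 0.05848723735937651
to [ 0.5714 -0.0044  0.12  ] shift [-0.0921 -0.2369 -0.2707] turn 0.03 | ydir 170.63 t 9.3
to [ 0.5714 -0.0044  0.045 ] shift [-0.0171 -0.2368 -0.2708] turn 0.03 | ydir 170.63 t 9.3
```

Emit:
step_arm([
  [0,-0.04,0,0,0],
  [0,-0.06,-0.02,-0.03,0],
  [0,-0.07,-0.055,-0.07,0],
  [0,-0.07,-0.09,-0.11,0],
  [0,-0.07,-0.125,-0.15,0],
  [0,-0.07,-0.16,-0.19,0],
  [0,-0.07,-0.195,-0.23,0],
  [0,-0.07,-0.22,-0.26,0],
  [0,-0.06,-0.237,-0.271,0],
  [0,-0.05,-0.237,-0.271,0],
  [0,-0.035,-0.237,-0.271,0],
  [0,-0.03,-0.237,-0.271,0],
])

```text
time_s: 10.8
tool_pos: [0.5693, -0.0035, 0.0556]
tool_rot: [92.8, 89.9, 173.6]
force: [-0.2, 1.2, 0.5]
grip_width: 0.0584
```

```bash
python3 - <<'E'
from h import *
o=monitor.get_obs(); print(o['tool_pos'],o['force'],o['grip_width'],W2S(o['tool_pos']))
go([*S2W(-.09,0),.0455],180+SY)
p,d,W=cloud('wrist'); save('w3.png',p); np.savez('w3.npz',p=p,W=W,d=d)
E
```

```text
[ 0.56932256 -0.00350693  0.05558499] [-0.20831619  1.24560685  0.50150817] 0.058396336550718485 [-0.09220391  0.00054105]
to [ 0.5714 -0.0044  0.0455] shift [ 0.0101 -0.0022 -0.0005] turn 0.16 | ydir 170.76 t 10.8
```

View pics/w3.png

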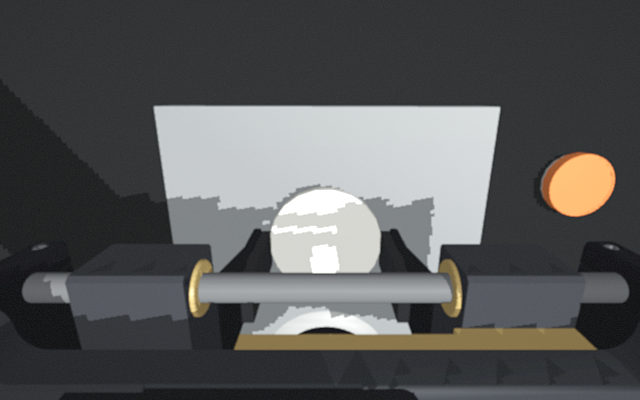

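The plate is held level above the base at (325,240), with the bezel beyond it at (325,325). I'll lower it, release, then back straight off along the base.

Emit:
step_arm([
  [0,0.006,0,0,0],
  [0,0.01,0,0,0],
  [0,0.011,0,0,0],
  [0,0.011,0,0,0],
  [0.5,0.011,0,0,0],
  [0.75,0.01,0,0,0],
  [0.75,0.01,0,0,0],
  [0.75,0.01,0,0,0],
])

```text
time_s: 11.85
tool_pos: [0.5711, -0.0049, 0.0471]
tool_rot: [-118.3, 90.0, -37.7]
force: [-0.7, -0.1, -0.3]
grip_width: 0.0757
```

```bash
python3 - <<'E'
from h import *
o=monitor.get_obs(); print(o['tool_pos'],o['force'],o['grip_width'],W2S(o['tool_pos']))
p,d,W=cloud('wrist'); save('w4.png',p); np.savez('w4.npz',p=p,W=W,d=d)
q=W[205:235,300:350].reshape(-1,3); print('plate',np.median(q,0))
E
```

```text
[ 0.57108359 -0.00490155  0.04713094] [-0.70960877 -0.13023921 -0.29453249] 0.07571453174747543 [-0.09023874 -0.00054723]
plate [ 0.55525683 -0.00221841  0.02779707]
```

Emit:
step_arm([
  [0.75,0,0.02,0,0],
  [0.75,0,0.04,0,0],
  [0.3,0,0.05,0,0],
  [-0.3,0.001,0.05,0,0],
  [-0.65,0.002,0.05,0,0],
  [-0.65,0.002,0.05,0,0],
])

```text
time_s: 12.65
tool_pos: [0.5223, 0.0032, 0.045]
tool_rot: [-36.4, 90.0, 44.2]
force: [-0.6, -0.5, -0.6]
grip_width: 0.0443
```

```bash
python3 - <<'E'
from h import *
o=monitor.get_obs(); print(o['tool_pos'],o['force'],o['grip_width'],W2S(o['tool_pos']))
p,d,W=cloud('wrist'); save('w5.png',p); np.savez('w5.npz',p=p,W=W,d=d)
E
```

```text
[0.52225954 0.00317353 0.04502628] [-0.57445382 -0.457947   -0.5548452 ] 0.04429965597727246 [-0.13972606 -0.00055482]
```

View pics/w5.png

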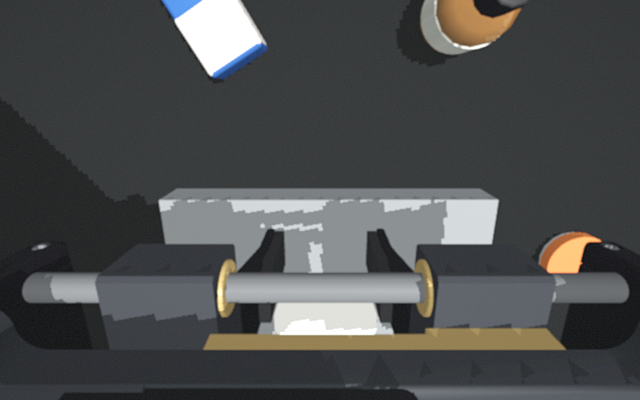

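The fingers are behind the plate, which shows at (325,320), and are still closing. I'll refine the seat centre and locate the plate in the side camera.

```bash
python3 - <<'E'
from h import *
m=camera_model('side'); A=rot(m['attitude'])
def pix2plane(uv,z):
    r=np.c_[(uv[:,0]-m['cx'])/m['fx'],(uv[:,1]-m['cy'])/m['fy'],np.ones(len(uv))]@A.T
    return m['xyz']+r*((z-m['xyz'][2])/r[:,2])[:,None]
def fit(P):
    B=np.c_[2*P[:,:2],np.ones(len(P))]; s=np.linalg.lstsq(B,(P[:,:2]**2).sum(1),rcond=None)[0]
    return s[:2],np.sqrt(s[2]+s[:2]@s[:2])
D=np.load('side.npz'); p=D['p'].astype(int)
# bezel: bright ring pixels near seat; project at z .025, radial outer/inner
v,u=np.mgrid[165:215,240:310]; uv=np.c_[u.ravel(),v.ravel()]
P=pix2plane(uv,.025); g=p[165:215,240:310].mean(-1).ravel()
from scipy.optimize import minimize
def score(c):
    r=np.hypot(P[:,0]-c[0],P[:,1]-c[1]); ins=(P[:,1]>c[1]-.0)  # near half, unshadowed
    ring=ins&(r>.032)&(r<.0385); inn=ins&(r<.030)
    return g[inn].mean()-g[ring].mean()+ .5*g[ins&(r>.032)&(r<.0385)].std()
best=min(((score((x,y)),x,y) for x in np.arange(.645,.676,.0005) for y in np.arange(-.035,-.003,.0005)))
print('seat ring',best)
k=P[(g>170)]; print('bright',len(k),fit(k))
q,d,W=cloud('side'); save('side2.png',cv2.resize(q[130:250,180:420],None,fx=3.2,fy=3.2,interpolation=cv2.INTER_CUBIC)); np.savez('side2.npz',p=q,W=W,d=d)
w=(q.astype(int).min(-1)>150); w[:150]=0; w[230:]=0; w[:,:270]=0; w[:,350:]=0
n,l,s,_=cv2.connectedComponentsWithStats(w.astype(np.uint8)); i=1+np.argmax(s[1:,4]); vv,uu=np.nonzero(l==i)
X=pix2plane(np.c_[uu,vv].astype(float),.028); c,r=cv2.minEnclosingCircle(X[:,:2].astype(np.float32)); print('plate',s[i],c,r,W2S(np.array(c)))
E
```

```text
seat ring (np.float64(-146.18636122535042), np.float64(0.6584999999999985), np.float64(-0.016999999999999987))
bright 160 (array([ 0.67085889, -0.00580476]), np.float64(0.03985044395635959))
plate [270 181  19  20 109] (0.6415061950683594, -0.004865085706114769) 0.036626286804676056 [-0.02076772  0.01099059]
```

View pics/side2.png

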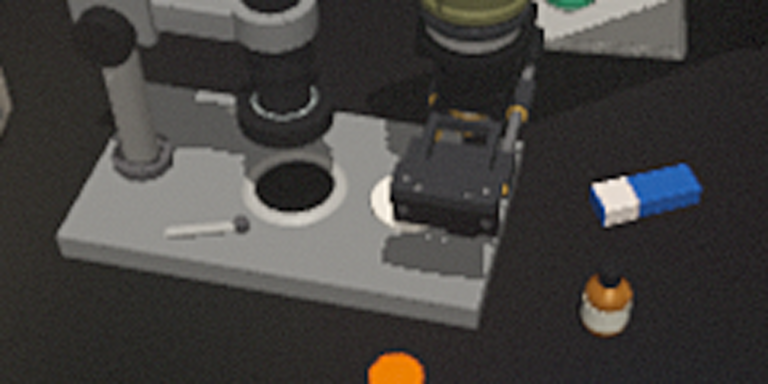

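Emit:
step_arm([
  [-0.65,0,0,0,0],
  [-0.65,0,0,0,0],
  [-0.65,0,-0.005,0,0],
  [-0.65,0,-0.013,0,0],
  [-0.65,0,-0.021,0,0],
  [-0.65,0,-0.029,0,0],
  [-0.65,0,-0.037,0,0],
  [-0.65,0,-0.043,0,0],
  [-0.65,0,-0.049,0,0],
  [-0.65,0,-0.054,0,0],
  [-0.65,0,-0.059,0,0],
  [-0.65,0,-0.059,0,0],
])

```text
time_s: 14.25
tool_pos: [0.5803, -0.0064, 0.0451]
tool_rot: [-70.6, 90.0, 10.0]
force: [-0.4, -0.2, -0.6]
grip_width: 0.0153
```

```bash
python3 - <<'E'
from h import *
o=monitor.get_obs(); print(o['tool_pos'],o['force'],o['grip_width'],W2S(o['tool_pos']))
E
```

```text
[ 0.58028132 -0.00638574  0.04507254] [-0.439983   -0.21588328 -0.61191357] 0.015250098549402506 [-0.08092211 -0.00050926]
```

Emit:
step_arm([
  [-0.65,0,0.03,0,0],
  [0,-0.03,0.055,0,0],
  [0.5,-0.08,0.08,0,0],
  [1,-0.12,0.09,0,0],
  [1,-0.12,0.09,0,0],
])

```text
time_s: 14.88
tool_pos: [0.4926, 0.0084, 0.1681]
tool_rot: [-110.2, 89.6, -29.5]
force: [0.8, -0.6, 0.6]
grip_width: 0.0478
```

```bash
python3 - <<'E'
from h import *
o=monitor.get_obs(); print(o['tool_pos'],o['grip_width'],W2S(o['tool_pos']))
p,d,W=cloud('wrist'); np.savez('w6.npz',p=p,W=W,d=d)
q,d2,W2=cloud('side'); np.savez('side3.npz',p=q,W=W2,d=d2)
save('w6.png',np.vstack([cv2.resize(p[180:360,160:480],(640,360)),cv2.resize(q[155:215,210:370],(640,240))]))
go([.3755,.4477,.09],180+SY)
E
```

```text
[0.49263883 0.00838563 0.16811562] 0.04778972971188848 [-0.1698003  -0.00025053]
to [0.3755 0.4477 0.09  ] shift [0.0744 0.1858 0.4151] turn 0.01 | ydir 170.61 t 14.975
```

View pics/w6.png

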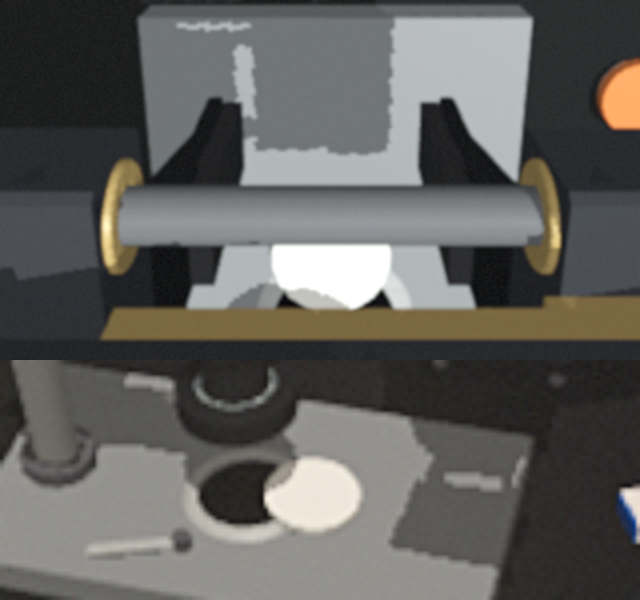

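The plate is on the near bezel at crop (312,495), overlapping the seat at (245,490), and looks well aligned laterally in the wrist view. I'll measure it, then fetch the pusher disc.

```bash
python3 - <<'E'
from h import *
for f in('side3','w6'):
    Z=np.load(f+'.npz'); p,W,d=Z['p'].astype(int),Z['W'],Z['d']
    m=(d>0)&(p.min(-1)>170)&(W[...,2]>.02)&(W[...,2]<.045)&(np.hypot(*(W[...,:2]-S2W(-.04,0)).transpose(2,0,1))<.045)
    m=cv2.morphologyEx(m.astype(np.uint8),cv2.MORPH_OPEN,np.ones((3,3)))
    n,l,s,_=cv2.connectedComponentsWithStats(m)
    for i in range(1,n):
        if s[i,4]>60:
            q=W[l==i]; c,r=cv2.minEnclosingCircle(q[:,:2].astype(np.float32)); a=np.linalg.lstsq(np.c_[W2S(q),np.ones(len(q))],q[:,2],rcond=None)[0]
            print(f,s[i],W2S(np.array(c)).round(4),round(r,4),'tilt slopes',a.round(3))
Z=np.load('w6.npz'); p,W,d=Z['p'].astype(int),Z['W'],Z['d']
k=(d>0)&(W[...,2]>.0195)&(W[...,2]<.024); s=W2S(W); 
for x in(-.09,-.08,-.07): 
    y=s[...,1][k&(abs(s[...,0]-x)<.004)]; print('slab y at',x,np.percentile(y,[1,99]) if len(y) else None)
E
```

```text
side3 [276 179  24  19 323] [-0.043  -0.0023] 0.0312 tilt slopes [0.092 0.009 0.034]
w6 [317 267  21   5  80] [-0.0815  0.0018] 0.01 tilt slopes [-0.025  0.01   0.02 ]
w6 [ 282  303   87   31 2140] [-0.0364 -0.0001] 0.0446 tilt slopes [-0.003 -0.003  0.028]
slab y at -0.09 [-0.08689512  0.09091081]
slab y at -0.08 [-0.04277139  0.09034812]
slab y at -0.07 None
```

Emit:
step_arm([
  [1,0.0,0.025,0.055,0],
  [1,0.0,0.05,0.11,0],
  [1,0.0,0.075,0.165,0],
  [1,0.0,0.1,0.22,0],
  [1,0.0,0.125,0.28,0],
  [1,0.0,0.15,0.335,0],
  [1,0.03,0.175,0.39,0],
  [1,0.05,0.186,0.415,0],
  [1,0.06,0.186,0.415,0],
  [1,0.06,0.186,0.415,0],
  [1,0.06,0.186,0.415,0],
])

```text
time_s: 16.35
tool_pos: [0.3763, 0.4469, 0.105]
tool_rot: [-139.5, 90.0, -59.0]
force: [0.8, 0.6, 0.1]
grip_width: 0.087
```

```bash
python3 - <<'E'
from h import *
o=monitor.get_obs(); T=rot(o['tool_rot']); print(o['tool_pos'],o['grip_width'])
p,d,W=cloud('wrist'); np.savez('w7.npz',p=p,W=W,d=d); save('w7.png',p); p=p.astype(int)
m=(d>0)&(p.min(-1)>90)&(W[...,2]<.02)&(np.hypot(W[...,0]-.3755,W[...,1]-.448)<.06)
m=cv2.morphologyEx(m.astype(np.uint8),cv2.MORPH_OPEN,np.ones((3,3)))
q=W[m>0]; c,r=cv2.minEnclosingCircle(q[:,:2].astype(np.float32)); print(m.sum(),np.round(c,4),r,np.median(q[:,2]))
t=(q-o['tool_pos'])@T; print('tool-frame z range',np.percentile(t[:,2],[.3,99.7]),'y',np.percentile(t[:,1],[.3,99.7]))
E
```

```text
[0.37629108 0.44687852 0.10504969] 0.08698008629573117
8975 [0.3772 0.4474] 0.0443025566637516 0.007933429803477388
tool-frame z range [-0.04090166  0.04264468] y [-0.04263819  0.04190638]
```

View pics/w7.png

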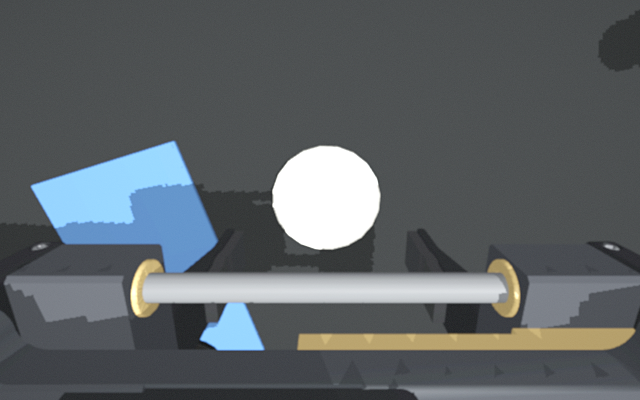

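The pusher disc is at (326,198), 82–83 mm wide, inside the 87 mm opening. I'll straddle it with its centre about 8 mm ahead of the TCP.

Emit:
step_arm([
  [1,0.03,0.008,0.001,0],
  [1,0.06,0.008,0.001,0],
  [1,0.066,0.008,0.001,0],
  [1,0.07,0.008,0.001,0],
  [1,0.074,0.008,0.001,0],
  [1,0.078,0.008,0.001,0],
  [1,0.078,0.008,0.001,0],
])

```text
time_s: 17.27
tool_pos: [0.3674, 0.4503, 0.027]
tool_rot: [-145.1, 90.0, -64.5]
force: [0.6, -0.7, -0.7]
grip_width: 0.087
```

```bash
python3 - <<'E'
from h import *
o=monitor.get_obs(); T=rot(o['tool_rot']); print(o['tool_pos'],o['force'],o['grip_width'])
p,d,W=cloud('wrist'); p=p.astype(int)
m=(d>0)&(p.min(-1)>90)&(W[...,2]<.03)&(W[...,2]>.003)&(np.hypot(W[...,0]-.3755,W[...,1]-.448)<.06)
m=cv2.morphologyEx(m.astype(np.uint8),cv2.MORPH_OPEN,np.ones((3,3)))
q=W[m>0]; t=(q-o['tool_pos'])@T
print('z',np.percentile(t[:,2],[.3,99.7]),'y',np.percentile(t[:,1],[.3,99.7]),np.linalg.lstsq(np.c_[t[:,1:],np.ones(len(t))],q[:,2],rcond=None)[0])
E
```

```text
[0.36741397 0.45032022 0.02704186] [ 0.57675828 -0.69293193 -0.70215127] 0.08704418462395827
z [-0.04017162  0.03885463] y [-0.04737841  0.0323584 ] [-0.0027095   0.00142911  0.00790659]
```

Emit:
step_arm([
  [1,0.002,0,0,0],
  [0.85,0.002,0,0,0],
  [0.7,0.002,0,0,0],
  [0.6,0.002,0,0,0],
  [0.6,0.002,0,0,0],
  [0.6,-0.02,0,0,0],
  [0.6,-0.06,0,0,0],
  [0.6,-0.09,0,0,0],
  [0.6,-0.09,0,0,0],
], newtons=25)

```text
time_s: 18.45
tool_pos: [0.3684, 0.4524, 0.1209]
tool_rot: [-36.7, 89.6, 43.9]
force: [-0.3, -0.5, -1.5]
grip_width: 0.0798
```

```bash
python3 - <<'E'
from h import *
o=monitor.get_obs(); T=rot(o['tool_rot']); print(o['tool_pos'],o['force'],o['grip_width'])
p,d,W=cloud('wrist'); save('w8.png',p); np.savez('w8.npz',p=p,W=W,d=d); p=p.astype(int)
t=(W-o['tool_pos'])@T
m=(d>0)&(p.min(-1)>90)&(abs(t[...,0]-.017)<.02)&(np.hypot(t[...,1],t[...,2])<.07)
m=cv2.morphologyEx(m.astype(np.uint8),cv2.MORPH_OPEN,np.ones((3,3)))
q=t[m>0]; print(m.sum(),'z',np.percentile(q[:,2],[.3,99.7]),'y',np.percentile(q[:,1],[.3,99.7]),'toolx',np.median(q[:,0]),'slopes',np.linalg.lstsq(np.c_[q[:,1:],np.ones(len(q))],q[:,0],rcond=None)[0])
go([*S2W(-.15,0),.115],180+SY)
E
```

```text
[0.3683745  0.45242801 0.12085136] [-0.25952893 -0.53465963 -1.48699608] 0.07980124902741445
12205 z [-0.03932916  0.03994765] y [-0.04771853  0.032287  ] toolx 0.016956766258068218 slopes [ 1.59408049e-06 -6.46880800e-04  1.70379330e-02]
to [0.5122 0.0054 0.115 ] shift [ 0.0035 -0.2149 -0.4163] turn 0.03 | ydir 170.63 t 18.5
```

The disc is held level, with its front 48 mm ahead of the TCP. That lets it reach the seat edge while the gripper body stays about 5 mm clear of the ring. Moving back to the scope.

Emit:
step_arm([
  [0.6,0,-0.02,-0.04,0],
  [0.6,0,-0.045,-0.09,0],
  [0.6,0,-0.07,-0.14,0],
  [0.6,0,-0.096,-0.19,0],
  [0.6,0,-0.122,-0.24,0],
  [0.6,0,-0.148,-0.29,0],
  [0.6,0,-0.174,-0.34,0],
  [0.6,0,-0.2,-0.385,0],
  [0.6,0.01,-0.215,-0.412,0],
  [0.6,0.03,-0.215,-0.416,0],
  [0.6,0.04,-0.215,-0.416,0],
  [0.6,0.04,-0.215,-0.416,0],
])

```text
time_s: 20.0
tool_pos: [0.5103, 0.0074, 0.0758]
tool_rot: [72.8, 89.8, 153.7]
force: [0.3, -0.4, -0.3]
grip_width: 0.0799
```

```bash
python3 - <<'E'
from h import *
o=monitor.get_obs(); T=rot(o['tool_rot']); print(o['tool_pos'],o['force'],o['grip_width'],W2S(o['tool_pos']))
p,d,W=cloud('wrist'); save('w9.png',p); np.savez('w9.npz',p=p,W=W,d=d); p=p.astype(int)
t=(W-o['tool_pos'])@T
m=(d>0)&(p.min(-1)>90)&(abs(t[...,0]-.017)<.006)&(np.hypot(t[...,1],t[...,2])<.06)
m=cv2.morphologyEx(m.astype(np.uint8),cv2.MORPH_OPEN,np.ones((3,3)))
q=t[m>0]; print(m.sum(),'z',np.percentile(q[:,2],[.3,99.7]),'y',np.percentile(q[:,1],[.3,99.7]),'top x',np.median(q[:,0]))
k=(d>0)&(W[...,2]>.015)&(W[...,2]<.03)&(W[...,0]>.48); print('slab top',k.sum(),np.median(W[k][:,2]))
go([*S2W(-.14,0),.0495],180+SY)
E
```

```text
[0.51027618 0.00736537 0.07577349] [ 0.34143535 -0.3533737  -0.32276534] 0.07985990337751192 [-0.15223314  0.00162354]
12189 z [-0.0392619   0.03998751] y [-0.04758711  0.03226645] top x 0.016874437247660398
slab top 12629 0.02170313246589295
to [0.5221 0.0038 0.0495] shift [ 0.0271 -0.0114 -0.0016] turn 0.24 | ydir 170.84 t 20.05
```

Emit:
step_arm([
  [0.6,0.015,-0.005,-0.002,0.2],
  [0.6,0.026,-0.012,-0.002,0.2],
  [0.6,0.0265,-0.012,-0.002,0.2],
  [0.6,0.0265,-0.02,-0.002,0.2],
  [0.6,0.0265,-0.028,-0.002,0.2],
  [0.6,0.0265,-0.033,-0.002,0.2],
  [0.6,0.0265,-0.038,-0.002,0.2],
  [0.6,0.0255,-0.042,-0.002,0.2],
  [0.6,0.0245,-0.046,-0.002,0.2],
  [0.6,0.024,-0.051,-0.002,0.2],
  [0.6,0.024,-0.056,-0.002,0.2],
  [0.6,0.024,-0.056,-0.002,0.2],
])

```text
time_s: 21.55
tool_pos: [0.5672, -0.0063, 0.0531]
tool_rot: [-56.5, 90.0, 23.9]
force: [0.1, 0.4, -0.8]
grip_width: 0.0801
```

```bash
python3 - <<'E'
from h import *
o=monitor.get_obs(); T=rot(o['tool_rot']); print(o['tool_pos'],o['force'],o['grip_width'],W2S(o['tool_pos']))
p,d,W=cloud('side'); np.savez('side4.npz',p=p,W=W,d=d); save('side4.png',cv2.resize(p[145:215,210:370],None,fx=4.5,fy=4.5,interpolation=cv2.INTER_CUBIC))
E
```

```text
[ 0.56720315 -0.00627305  0.05306399] [ 0.11463949  0.4433213  -0.83991651] 0.08006862963236848 [-0.09384308 -0.00253409]
```

View pics/side4.png

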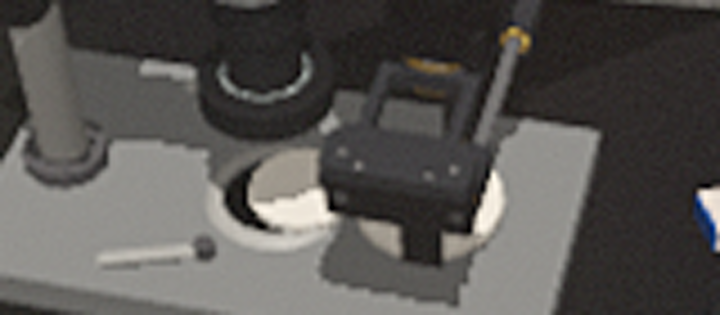

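Plate is well over the seat at crop (300,190), with a dark crescent left on the far side. I'll fit its visible arc to check lateral alignment before the last push.

```bash
cat > arc.py <<'E'
from h import *
import sys
m=camera_model('side'); A=rot(m['attitude'])
def plane(u,v,z):
    r=np.stack([(u-m['cx'])/m['fx'],(v-m['cy'])/m['fy'],np.ones_like(u)],-1)@A.T
    return m['xyz']+r*((z-m['xyz'][2])/r[...,2])[...,None]
def locate(p,z=.031,rad=.030,c0=(.645,-.015),span=.02,half=None):
    g=cv2.GaussianBlur(p.astype(np.float32).mean(-1),(0,0),.6)
    C=np.array(m['xyz']); th=np.radians(np.arange(0,360,4)); best=[]
    def px(P):
        c=(P-C)@A; return c[:,0]/c[:,2]*m['fx']+m['cx'],c[:,1]/c[:,2]*m['fy']+m['cy']
    for x in np.arange(c0[0]-span,c0[0]+span,.0005):
        for y in np.arange(c0[1]-.008,c0[1]+.008,.0005):
            def ring(r):
                P=np.c_[x+r*np.cos(th),y+r*np.sin(th),np.full(len(th),z)]; u,v=px(P)
                return cv2.remap(g,u.astype(np.float32)[None],v.astype(np.float32)[None],cv2.INTER_LINEAR)[0]
            k=half(th) if half else np.ones(len(th),bool)
            best.append(((ring(rad-.0015)-ring(rad+.0015))[k].mean(),x,y))
    return max(best)
E
python3 - <<'E'
from arc import *
p0=np.load('side.npz')['p']; p=np.load('side4.npz')['p']
# seat: black floor edge vs crown at z=.025 (dark inside => negate)
s=locate(255-p0,.025,.032,(.659,-.018),.008,lambda t:(np.sin(t)>-.3)); print('seat',s,W2S(np.array(s[1:])))
# plate: leading arc (world +x side), unoccluded
for z in(.029,.031): 
    s=locate(p,z,.030,(.645,-.016),.015,lambda t:np.cos(t-np.radians(20))>.3); print('plate',z,s,W2S(np.array(s[1:])))
E
```

```text
seat (np.float32(67.922516), np.float64(0.6589999999999991), np.float64(-0.019499999999999993)) [-0.00111856 -0.00059062]
plate 0.029 (np.float32(64.73645), np.float64(0.6459999999999982), np.float64(-0.016499999999999994)) [-0.01443397  0.00024586]
plate 0.031 (np.float32(65.00032), np.float64(0.6449999999999984), np.float64(-0.014499999999999992)) [-0.0157472   0.00205568]
```

Emit:
step_arm([
  [0.6,0,0.004,0,0],
  [0.6,0,0.004,0.006,0],
  [0.6,0,0.001,0.006,0],
  [0.6,0,-0.003,0.006,0],
  [0.6,0,-0.006,0.006,0],
  [0.6,0,-0.009,0.006,0],
  [0.6,0,-0.011,0.006,0],
  [0.6,0,-0.011,0.006,0],
])

```text
time_s: 22.6
tool_pos: [0.5788, -0.0022, 0.053]
tool_rot: [-55.2, 90.0, 25.2]
force: [-0.5, -0.0, -1.5]
grip_width: 0.08
```

```bash
cat > st.py <<'E'
from arc import *
o=monitor.get_obs(); print(o['tool_pos'],o['force'],o['grip_width'],W2S(o['tool_pos']))
p,d,W=cloud('side'); np.savez('last.npz',p=p,W=W,d=d)
for z in(.025,.029,.031): 
    s=locate(p,z,.030,(.655,-.019),.012,lambda t:np.cos(t-np.radians(20))>.3); print('plate',z,s[0],W2S(np.array(s[1:]))-[-.0011,-.0006])
q=W[(d>0)&(p.min(-1)>110)&(np.hypot(W[...,0]-.659,W[...,1]+.0195)<.026)&(W[...,2]<.05)]
if len(q)>20: print(len(q),'plane (slope x,y scope; z at seat)',np.linalg.lstsq(np.c_[W2S(q),np.ones(len(q))],q[:,2],rcond=None)[0].round(4))
E
python3 st.py
```

```text
[ 0.5787605  -0.00217563  0.05301232] [-0.45451512 -0.00600725 -1.53019293] 0.08000997263656773 [-0.08311013  0.00339593]
plate 0.025 49.17218 [-0.00412817  0.00034265]
plate 0.029 49.15491 [-0.00576805  0.00412561]
plate 0.031 49.196983 [-0.00650632  0.00552381]
171 plane (slope x,y scope; z at seat) [-0.1131 -0.0557  0.0281]
```

The plate has tipped front-down into the seat as expected, about 5 mm short. Continuing the last few mm.

Emit:
step_arm([
  [0.6,0,-0.0015,0,0],
  [0.6,0,-0.003,0,0],
  [0.6,0,-0.0045,0,0],
  [0.6,0,-0.0045,0,0],
])

```text
time_s: 23.15
tool_pos: [0.5832, -0.0029, 0.0531]
tool_rot: [-99.8, 90.0, -19.4]
force: [-0.4, 0.6, -0.5]
grip_width: 0.0799
```

```bash
python3 st.py
```

```text
[ 0.58317792 -0.00291096  0.05306128] [-0.38160341  0.63928162 -0.45693936] 0.07989337859229977 [-0.07863193  0.00339196]
plate 0.025 39.759087 [-0.00322326  0.00099926]
plate 0.029 39.852245 [-0.00428819  0.0043706 ]
plate 0.031 39.99265 [-0.00510813  0.00626208]
151 plane (slope x,y scope; z at seat) [-0.0006 -0.0093  0.0247]
```

The plate's plane is now level at about 25 mm, so it has dropped in. Backing off to check.

Emit:
step_arm([
  [0.6,0,0.01,0,0],
  [0.6,0,0.04,0,0],
  [0.6,-0.02,0.07,0,0],
  [0.6,-0.05,0.1,0,0],
  [0.6,-0.07,0.12,0,0],
  [0.6,-0.07,0.12,0,0],
])

```text
time_s: 23.95
tool_pos: [0.4642, 0.0167, 0.1237]
tool_rot: [-149.4, 89.7, -69.0]
force: [0.8, -0.5, -0.6]
grip_width: 0.0799
```

```bash
python3 st.py; python3 - <<'E'
from h import *
p=np.load('last.npz')['p']; s,d,W=cloud('scene')
save('final.png',np.vstack([cv2.resize(p[145:215,210:370],(640,280),interpolation=cv2.INTER_CUBIC),cv2.resize(s[130:310,160:440],(467,300))[:, :467] if 0 else cv2.resize(s[130:310,140:460],(640,320)) ])[:600])
go([.3684,.4520,.06],180+SY)
E
```

```text
[0.46415644 0.01667657 0.1237256 ] [ 0.76087891 -0.47893377 -0.60915925] 0.07987662821266515 [-0.19925437  0.00327717]
plate 0.025 39.678135 [-0.00272998  0.00108092]
plate 0.029 39.799355 [-0.00428819  0.0043706 ]
plate 0.031 39.940624 [-0.00510813  0.00626208]
243 plane (slope x,y scope; z at seat) [-0.0024 -0.0027  0.0248]
to [0.3684 0.452  0.06  ] shift [0.062  0.1679 0.4136] turn -0.22 | ydir 170.38 t 24.05
```

View pics/final.png

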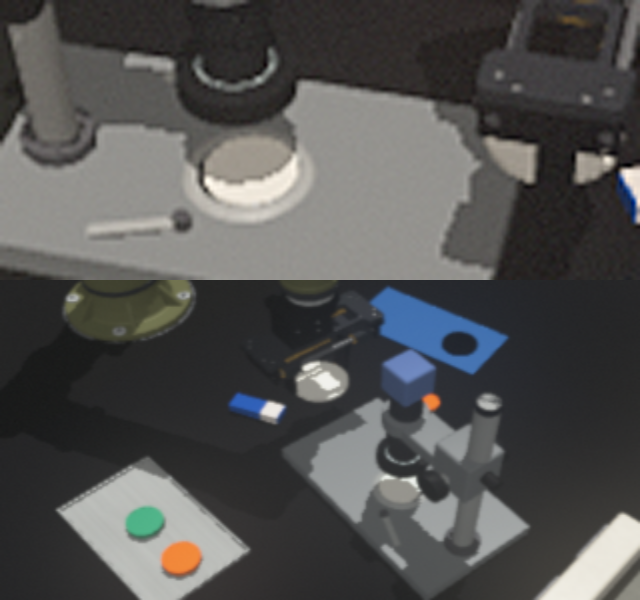

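Plate sits level and flush in the seat at (250,170), with a thin dark gap at its left edge. Both dishes are in the tray at (145,522) and (181,557). Returning the pusher disc to its place.

Emit:
step_arm([
  [0.6,0,0.02,0.05,0],
  [0.6,0,0.04,0.1,0],
  [0.6,0,0.06,0.15,0],
  [0.6,0,0.08,0.2,0],
  [0.6,0,0.1,0.25,0],
  [0.6,0,0.125,0.31,0],
  [0.6,0,0.15,0.37,0],
  [0.6,0.02,0.168,0.414,0],
  [0.6,0.05,0.168,0.414,0],
  [0.6,0.08,0.168,0.414,0],
  [0.6,0.092,0.168,0.414,0],
  [0.6,0.092,0.168,0.414,0],
])

```text
time_s: 25.55
tool_pos: [0.3673, 0.4529, 0.0295]
tool_rot: [127.5, 89.8, -152.1]
force: [-0.3, 0.7, -0.0]
grip_width: 0.0799
```

Emit:
step_arm([
  [0.6,0.003,0,0,0],
  [0.6,0.004,0,0,0],
  [0.8,0.004,0,0,0],
  [1,0.004,0,0,0],
  [1,0.004,0,0,0],
  [1,0.004,0,0,0],
  [1,-0.02,0,0,0],
  [1,-0.07,0,0,0],
  [1,-0.12,0,0,0],
  [1,-0.12,0,0,0],
])

```text
time_s: 26.8
tool_pos: [0.3689, 0.4563, 0.1569]
tool_rot: [-33.9, 89.5, 46.5]
force: [-0.4, 0.1, 0.0]
grip_width: 0.0871
```

```bash
python3 st.py; python3 - <<'E'
from h import *
p,d,W=cloud('side')
for t in('white_plate_mid','sample_dish_mid','other_dish_mid','black_plate_mid'):
    for r in regions_of('side',t)[:3]:
        q=W[r['pixels']&(d>0)]; print(t,round(r['p'],2),r['pixels'].sum(),np.round(np.median(q,0),4))
E
```

```text
[0.36890549 0.45634434 0.15688471] [-0.41933432  0.05934783  0.0475926 ] 0.08705193305904227 [-0.36503546  0.42148419]
plate 0.025 39.759304 [-0.00322326  0.00099926]
plate 0.029 39.829952 [-0.00486314  0.00478222]
plate 0.031 39.96702 [-0.00510813  0.00626208]
238 plane (slope x,y scope; z at seat) [-0.0057  0.003   0.0248]
white_plate_mid 0.75 317 [ 0.6572 -0.0178  0.0248]
white_plate_mid 0.71 484 [0.3985 0.4429 0.0078]
white_plate_mid 0.44 658 [0.5127 0.301  0.0097]
sample_dish_mid 0.72 234 [0.5671 0.152  0.0097]
sample_dish_mid 0.59 11987 [ 0.6788 -0.0058  0.0237]
sample_dish_mid 0.5 215 [ 0.5249 -0.2992  0.0164]
other_dish_mid 0.78 186 [ 0.4399 -0.2931  0.0165]
black_plate_mid 0.77 623 [0.5132 0.301  0.0097]
```

```bash
python3 -c "
from cell import env; print(env.sign_off())"
```

```text
the job is handed in; nothing more can be done
None
```

The white plate is in the microscope's seat and the orange dish is in the steel tray. The job was handed in at about 27 s on the robot's clock, and no verdict was reported.

**What I did**
- **Orange dish:** I carried it level to the tray and let go of it there.
- **White plate:** I laid it flat on the base about 90 mm in front of the seat, then pushed it up onto the bezel with nearly closed fingers.
- **Last push:** The gripper's body would have hit the ring light over the last 36 mm or so. I therefore gripped the larger spare white disc (about 80 mm) and used it to push the plate in. The plate tipped front-down and dropped into the seat. I then put the disc back roughly where it had been.

**Last checks**
- **Plate height and tilt:** Its top measured 24.8 mm above the bench (25 is flush). The tilt was under 0.4°.
- **Plate centre:** It was about 2 mm from the seat centre by the region-mask median. The arc fit at crown height gave about 3.4 mm, still inside the 4.5 mm limit. Two arc fits at heights above the seated plate disagreed, giving 6.8 and 8.1 mm. I discounted them because a plate lying flush in the 64 mm seat can be at most 2 mm off centre.
- **Dishes and black plate:** The orange and green dishes were standing in the tray. The green dish and the black plate were within a few mm of where they started.
- **Bottle and mailer:** I did not measure them again; the mailer looked unmoved in the last picture.
- **Ring light:** The wrist force stayed within about 2 N during the pushes, with no sign of contact.
- **Robot:** It was clear of everything at hand-in.

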